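Count to the third lane and park the sample carrier

ROBOT

A 6-joint arm with a two-finger parallel gripper is mounted at the origin on the work surface. World frame = base frame: x ahead of the robot, y to its left, z up, the work surface at z = 0. Lengths are in mm, angles in rad, forces in N, time in s.
With the tool pointing down it reaches from about 350 to 775 mm from the base axis. Payload 5.5 kg.
Tool frame: the origin (TCP) lies midway between the tips of the shut fingers; the grasp point (between the pads) lies 19 mm behind it; z points along the fingers, y is the line along which they close (so a half turn about z gives the same grasp; the last joint's range is limited). The gripper opens to 85 mm and grips with 20 to 120 N. Pads are 22 mm wide; open, the fingers measure 114 mm over their backs; the gripper's body (76 mm by 85 mm) begins 54 mm behind the grasp point. The pads swing forward as they close: fully open they stand 13 mm farther back than shut.
Start: joints at [-1.265, 0.313, 0.046, 1.304, 0, 1.431], TCP at [247.93, -518.847, 231.323] pointing down, gripper open.
Joint ranges: [-2.76, 2.76], [-0.86, 1.69], [-1.03, 1.26], [-2.2, 2.34], [-1.47, 1.5], [-3.14, 3.14]. Speed limits (rad/s): [2.57, 2.57, 3.14, 3.14, 3.14, 3.14].

INTERFACE

Orientations are given as a rotation vector (axis times angle).
In Python, from rig import robot, cams, workorder gives the robot as it stands. The module is installed in compiled form; this text tells all that it offers.
- The arm moves only by the shell command python3 -m inch 'ROWS' [FORCE]. ROWS is JSON, a list of rows, each an object with "turn": the turn, a rotation vector about the tool's x, y, z in degrees, a list of three; "slide": the shift along the tool's x, y, z in m, a list of three; "fingers": the opening, from -1 (shut) to 1 (fully open). A call has 1 to 8 rows; each row shifts and turns the commanded pose from where the row before left it, along the tool's axes as they then stand; what a row does not reach is not made up. A row lasts 1/10 s, in which the tool goes at most 50 mm and 8.59 degrees, less where a joint would pass 70% of its speed; a pose out of reach is approached as far as the arm can. A call is refused whole if a number of a shift passes 0.05 or a number of a turn 8.59, either way. A call with a gripper value outside its range is refused whole. The fingers move at their own pace and stop on an object; FORCE is the grip in N (left out, the last holds). Time passes only in rows, so rows that do not move let the fingers close. It gives the time, the measured TCP pose, the force, the opening and the grip force at its end, in the units of the state.
- robot.sense(): the state, without advancing time (a new reading comes with each control period).
- cams.snapshot(name): name is "scene" or "top" or "wrist"; returns the picture (480x640x3 uint8, red, green, blue); there is no depth.
- cams.camera_model(name): a dict with "mtx" (3x3 intrinsics, pixels), "extrinsics" (4x4, takes a point from world to camera coordinates). Camera axes: x right, y down, z forward; pixel columns grow to the right and rows downward; lengths in mm; the calibration is good to about 2 mm. A picture is of the moment at which its call begins: read the wrist's pose just before it. camera_model takes no time and is no camera call; for the wrist camera it gives the pose at the moment of the call.
- workorder.close_job(): hands the job in; it is judged then, once.
The state is a dict: "time_s": time; "q": joint angles; "joint_velocities": joint speeds; "joint_efforts": joint torques, N m; "tool_pos": TCP position; "tool_rot": TCP orientation; "contact_force": force on the tool from outside, world axes, zero at the start; "torque": the same for the moment, N m; "grip_width": finger opening in mm; "gripper_force": force on a finger pad.
Only numpy, scipy, OpenCV 4.12 (cv2) and the standard library are available. Lean on these libraries where they do the work, as an engineer would, in place of code of your own. Each camera call takes 0.05 s, during which the arm holds its last target. There are 200 camera calls.

TASK

Starting at the sorter's blue end, run a closed fingertip along the steel touch bar behind the lanes, pressing it down lightly, past the first and second gaps to the third and no further (occupied gaps count too). Then push the red-capped carrier across the deck into that third gap until it is fully home against the back stop. Only push it: do not lift or tip it, and leave the other carriers and the bottles where they stand.

Things in the scene. Friction and masses are not known exactly. Their poses are not given: they have to be found in the camera images.
- sorter: White lane sorter, fixed to the table, 186 mm deep (x), 318 mm wide (y). Origin: at table height below the back stop's front face, middle of the width; +x points from the open side into the stop, y along the row of lanes, z up. Flat deck 5 mm thick from x = -150 to +36 mm. Stop walls 28 mm high at x = 0 to 10 and 26 to 36 mm; the touch bar runs between them.
- lanes (a point): Middle of the row of six lanes, at the foot of the stop face, 5 mm above the sorter's origin, same axes. Lanes (gaps) are open to -x, 46 mm wide, centred at y = -130, -78, -26, 26, 78, 130 mm, between grey dividers 6 mm thick, 20 mm high over the deck, from x = 0 to rounded noses at x = -48 mm. A carrier fully home touches the stop: centre at x = -19 mm.
- bar_top (a point): Centre of the top face of the steel touch bar (12 mm wide, 314 mm long along the sorter's y, its top 40 mm above the table at rest, its middle line at x = +18 mm in the sorter's frame).
- bar (a joint): How far the touch bar is pressed down, in m: 0 at rest, 0.008 at its bottom stop. It is guided to stay level and sprung up: about 1 N starts it, 500 N/m after that, so 4 mm takes about 3 N. A touch counts when it is pressed by 1 mm or more.
- blue_end: Blue end block, 36 mm (x) by 22 mm (y) by 30 mm high, fixed against one end of the sorter, in line with the touch bar (171 mm from the sorter's middle). It may be at either end: counting starts from it. Origin: centre of its underside. The first, second and third gaps' centre lines lie 41, 93 and 145 mm from it along the bar.
- black_end: Black end block of the same size at the other end of the sorter. Origin: centre of its underside.
- red_carrier: Round black sample carrier, 38 mm across and 22 mm high, with a capped vial fixed upright in its middle (vial 12 mm across, red cap 15 mm across, cap top 52 mm above the underside). About 90 to 180 g. Origin: centre of the underside, z up. Stands loose on the open deck in front of the lanes: the one to push. It slides flat when pushed low.
- yellow_carrier: Round black sample carrier, 38 mm across and 22 mm high, with a capped vial fixed upright in its middle (vial 12 mm across, yellow cap 15 mm across, cap top 52 mm above the underside). About 90 to 180 g. Origin: centre of the underside, z up. Parked loose in a lane, one of the two lanes in use; leave alone.
- white_carrier: Round black sample carrier, 38 mm across and 22 mm high, with a capped vial fixed upright in its middle (vial 12 mm across, white cap 15 mm across, cap top 52 mm above the underside). About 90 to 180 g. Origin: centre of the underside, z up. Parked loose in the other lane in use; leave alone.
- spray: Red trigger spray bottle, loose, 86 mm across, 200 mm tall, beside the sorter on the robot's right; origin: centre of the underside. Leave alone.
- sanitizer: Pink pump bottle of hand gel, loose, 52 by 78 mm, 190 mm tall, beside the sorter on the robot's left; origin: centre of the underside. Leave alone.
Things that resemble listed ones, but are neither listed nor needed, are in the scene too. What is shaped like the red_carrier but orange is not meant.

How it is judged (in metres and radians):
On the way, in this order (a step that is already met when the one before it is completed fails the run):
1. a fingertip presses the touch bar at the first gap from the blue end (value of joint bar above 0.001 m and contact force between the fingers and sorter above 0.3 N and horizontal distance between the grasp point and blue_end between 0 and 0.055 m), for 0.1 s.
2. still pressing the bar, it passes the divider between the first and second gaps (value of joint bar above 0.001 m and contact force between the fingers and sorter above 0.3 N and horizontal distance between the grasp point and blue_end between 0.058 and 0.076 m), for 0.04 s.
3. the fingertip presses the bar at the second gap (value of joint bar above 0.001 m and contact force between the fingers and sorter above 0.3 N and horizontal distance between the grasp point and blue_end between 0.079 and 0.107 m), for 0.04 s.
4. still pressing the bar, it passes the divider between the second and third gaps (value of joint bar above 0.001 m and contact force between the fingers and sorter above 0.3 N and horizontal distance between the grasp point and blue_end between 0.11 and 0.128 m), for 0.04 s.
5. the fingertip presses the bar at the third gap (value of joint bar above 0.001 m and contact force between the fingers and sorter above 0.3 N and horizontal distance between the grasp point and blue_end between 0.131 and 0.171 m), for 0.1 s.
6. the red-capped carrier is in the third gap, home against the stop (((y of blue_end in the frame of sorter above 0 m and y of red_carrier in the frame of sorter between 0.018 and 0.034 m) or (y of blue_end in the frame of sorter below 0 m and y of red_carrier in the frame of sorter between -0.034 and -0.018 m)) and x of red_carrier in the frame of sorter above -0.026 m), for 0.2 s.
At the end, for the whole second after the job is handed in: The red-capped carrier stands flat and still on the deck in the third gap from the blue end, within 7 mm of the back stop, and the touch bar has sprung back up (all of step 6 and z of red_carrier in the frame of sorter below 0.008 m and angle between red_carrier's own z axis and vertical below 0.1 rad and linear speed of red_carrier below 0.01 m/s and value of joint bar below 0.001 m).
It fails at once if the red-capped carrier is lifted (8 mm or more off the deck) or tipped by more than 20 degrees (z of red_carrier in the frame of sorter above 0.013 m or angle between red_carrier's own z axis and vertical above 0.35 rad).
It fails at once if a carrier already parked in the sorter is moved by more than 10 mm (distance of any of yellow_carrier, white_carrier from where it was at the start of the episode above 0.01 m).
It fails at once if the spray bottle or the hand-gel bottle is moved by more than 20 mm (distance of any of spray, sanitizer from where it was at the start of the episode above 0.02 m).
It fails at once if the touch bar is pressed more than about 1 mm while the finger is well past the third gap (over 185 mm from the blue end block's centre) (value of joint bar above 0.001 m and contact force between the fingers and sorter above 0.3 N and horizontal distance between the grasp point and blue_end above 0.185 m).
It fails at once if the fingers press the sorter or its bar with more than 30 N (contact force between the fingers and sorter above 30 N).
It also fails if it takes over 61 s, if anything falls off the work surface, if the arm or the gripper's body presses on something with over 40 N, if the wrist force passes 120 N, or if a joint passes its speed limit or range.

## Working session

There is one attempt and no reset: what is moved stays moved. The work goes in short steps, Python scripts to look and compute and a shell command to move; the robot and the scene stay as the last step left them, time stands still between calls to the robot, and variables do not carry over. Pictures are saved under pics/ and viewed, at most 10 in all, crops included, and the job is handed in when it is done.

```bash
mkdir -p pics
python3 - <<'E'
from rig import robot,cams
import cv2
print(robot.sense())
for n in("top","scene"):
    cv2.imwrite(f"pics/{n}.png",cams.snapshot(n)[:,:,::-1]); m=cams.camera_model(n); print(m["mtx"],m["extrinsics"])
E
```

```text
{'time_s': 0.0, 'q': array([-1.26461198e+00,  3.14032282e-01,  4.49505214e-02,  1.30359745e+00,
       -2.92400829e-05,  1.43119731e+00]), 'joint_velocities': array([ 0.00054887, -0.00135118,  0.00078042,  0.00064171, -0.00078987,
        0.00103884]), 'joint_efforts': array([ 2.18569367e-04, -4.80624139e+01,  2.98536587e+01,  1.92328321e-02,
       -2.86136162e-05, -7.72380730e-06]), 'tool_pos': array([ 247.74373277, -518.30911928,  230.37910258]), 'tool_rot': array([-3.06204935e+00, -6.94037027e-01,  2.91661064e-04]), 'contact_force': array([ 0.28195132, -0.39528225, -0.07075333]), 'torque': array([ 7.04422127e-05, -1.27526704e-03, -1.08664873e-02]), 'gripper_force': 0.0, 'grip_width': 85.41187679722837}
[[623.29109682   0.         318.44048362]
 [  0.         623.29109682 241.62959797]
 [  0.           0.           1.        ]] [[ 1.19499649e-01 -9.92819651e-01  5.38275226e-03 -6.71040214e+01]
 [-9.66360638e-01 -1.17555164e-01 -2.28752927e-01  5.39388408e+02]
 [ 2.27743172e-01  2.21342145e-02 -9.73469632e-01  1.22584645e+03]
 [ 0.00000000e+00  0.00000000e+00  0.00000000e+00  1.00000000e+00]]
[[511.73393358   0.         323.12570562]
 [  0.         511.73393358 240.57112033]
 [  0.           0.           1.        ]] [[ 4.68826870e-01  8.83089130e-01 -1.88402611e-02 -2.38030538e+02]
 [ 5.56638316e-01 -3.11942842e-01 -7.69964576e-01 -2.55224141e+02]
 [-6.85824432e-01  3.50492871e-01 -6.37808432e-01  1.61925117e+03]
 [ 0.00000000e+00  0.00000000e+00  0.00000000e+00  1.00000000e+00]]
```

View pics/top.png

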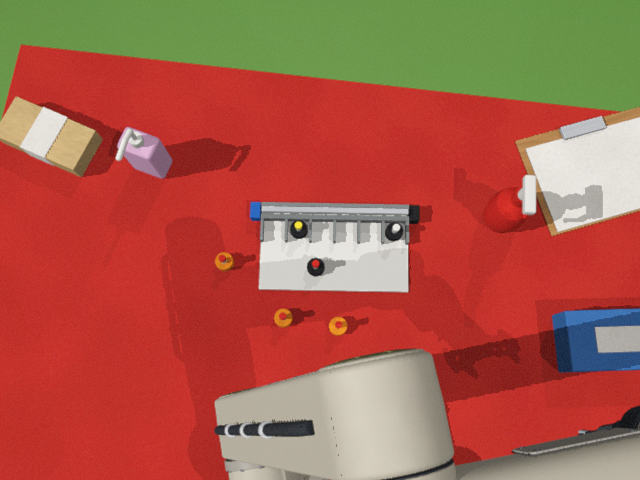

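View pics/scene.png

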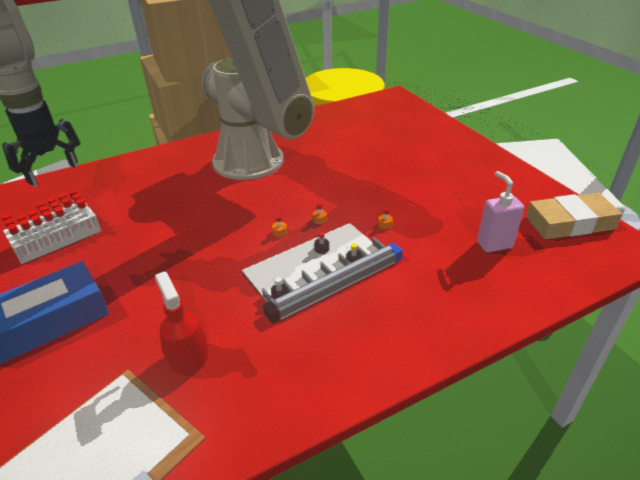

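The top view shows the sorter with its blue end at about (255,211) on the left and the black end at (414,214). The yellow carrier is in gap 2, the white one in gap 6, and the red-capped carrier is at about (316,266). I'll enlarge that area.

Run:
```python
import cv2
im=cv2.imread("pics/top.png")[190:310,240:440]
cv2.imwrite("pics/c1.png",cv2.resize(im,(800,480),interpolation=cv2.INTER_CUBIC))
```

```text
(no output)
```

View pics/c1.png

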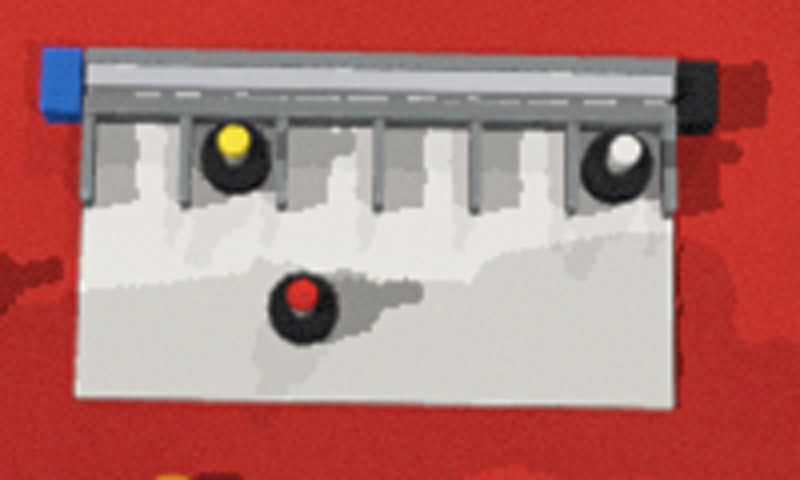

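```bash
cat > h.py <<'E'
import numpy as np
from scipy.optimize import least_squares
def ray(m,px,z):
    K=m["mtx"];T=m["extrinsics"];R=T[:3,:3];c=-R.T@T[:3,3]
    d=R.T@np.linalg.solve(K,[px[0],px[1],1.]); return (c+d*(z-c[2])/d[2])[:2]
def fit(pw,ps):
    f=lambda p:(np.c_[np.cos(p[2])*ps[:,0]-np.sin(p[2])*ps[:,1]+p[0],np.sin(p[2])*ps[:,0]+np.cos(p[2])*ps[:,1]+p[1]]-pw).ravel()
    r=least_squares(f,[600,0,0]); return r.x,r.fun.reshape(-1,2)
def s2w(p,s): c,s_=np.cos(p[2]),np.sin(p[2]); return np.array([p[0]+c*s[0]-s_*s[1],p[1]+s_*s[0]+c*s[1]])
def w2s(p,w): c,s_=np.cos(p[2]),np.sin(p[2]); d=np.array(w)-p[:2]; return np.array([c*d[0]+s_*d[1],-s_*d[0]+c*d[1]])
E
python3 - <<'E'
from h import *
from rig import cams
m=cams.camera_model("top"); g=lambda u,v,z:ray(m,(240+(u+.5)/4-.5,190+(v+.5)/4-.5),z)
D=[((76,397),5,(-150,159)),((674,408),5,(-150,-159)),((86,73),40,(18,157)),((675,86),40,(18,-157))]
pw=np.array([g(*a,z) for a,z,_ in D]);ps=np.array([d[2] for d in D],float)
p,r=fit(pw,ps);print(p.round(4).tolist(),r.round(1).tolist())
for n,a,z in[("red",(302,294),57),("yel",(234,138),57),("whi",(627,149),57),("blue",(61,63),30),("black",(697,76),30)]:
    w=g(*a,z);print(n,w.round(1),w2s(p,w).round(1))
for n,s in[("g1",(18,130)),("g3",(18,26)),("pre",(-75,26)),("home",(-19,26))]:print(n,s2w(p,s).round(1))
E
```

```text
[604.8857, -29.4104, 0.1009] [[0.3, 0.4], [-0.1, -0.0], [-0.5, -0.2], [0.3, -0.2]]
red [ 4.989e+02 -4.000e-01] [-102.5   39.6]
yel [577.1  44.9] [-20.2  76.8]
whi [ 596.  -159.6] [ -22.  -128.6]
blue [614.2 144.1] [ 26.7 171.7]
black [ 648.3 -196. ] [  26.5 -170.2]
g1 [609.7 101.7]
g3 [620.2  -1.7]
pre [527.6 -11.1]
home [583.4  -5.5]
```

The fit residuals are 0.5 mm or less, and the carriers measure in their lanes as they should. Blue is at +y, so the third gap is at y = +26. Next I'll work out the tool shifts to reach a point above gap 1.

```bash
cat >> h.py <<'E'
from scipy.spatial.transform import Rotation as Ro
P=[604.886,-29.410,0.1009]
def to(sxy,z,yawdeg=0,say=True):
    from rig import robot
    s=robot.sense();R=Ro.from_rotvec(s["tool_rot"]).as_matrix();t=s["tool_pos"]
    d=R.T@(np.r_[s2w(P,sxy),z]-t)
    x=np.array([np.cos(P[2]),np.sin(P[2]),0]);y=np.array([-x[1],x[0],0])
    opts=[]
    for sg in(1,-1):
        G=np.c_[sg*x,-sg*y,[0,0,-1]]; opts.append(np.degrees(Ro.from_matrix(R.T@G).as_rotvec()).round(2))
    print("t",round(s["time_s"],2),"pos",t.round(1),"sorter",w2s(P,t[:2]).round(1),"F",s["contact_force"].round(1),"w",round(s["grip_width"],1))
    print("shift tool mm",d.round(1),"turn opts",opts[0],opts[1],"q6",s["q"][5].round(2)); return d
E
python3 -c "
from h import *
to((18,130),120)
from rig import cams
m=cams.camera_model('top')
print(ray(m,(500,212),0),ray(m,(150,160),60))"
```

```text
t 0.1 pos [ 247.8 -518.4  230.5] sorter [-404.6 -450.5] F [-0.6 -0.6  0.3] w 85.3
shift tool mm [ 593.9 -403.3  111.3] turn opts [-0.09  0.   19.76] [-1.0000e-02 -1.3000e-01 -1.6024e+02] q6 1.43
[ 672.86580447 -388.69824138] [678.44776336 376.4973375 ]
```

```bash
r='{"turn":[0,0,0],"slide":[0.037,-0.025,0],"fingers":-1}'; python3 -m inch '[{"turn":[0,0,0],"slide":[0.037,-0.025,0],"fingers":-1},{"turn":[0,0,0],"slide":[0.037,-0.025,0],"fingers":-1},{"turn":[0,0,0],"slide":[0.037,-0.025,0],"fingers":-1},{"turn":[0,0,0],"slide":[0.037,-0.025,0],"fingers":-1},{"turn":[0,0,0],"slide":[0.037,-0.025,0],"fingers":-1},{"turn":[0,0,0],"slide":[0.037,-0.025,0],"fingers":-1},{"turn":[0,0,0],"slide":[0.037,-0.025,0],"fingers":-1},{"turn":[0,0,0],"slide":[0.037,-0.025,0],"fingers":-1}]' 40; python3 -c "
from h import *
to((18,130),120)"
```

```text
time_s: 0.9
tool_pos: [429.2, -209.0, 231.1]
tool_rot: [-3.064, -0.694, 0.0]
contact_force: [1.1, -0.7, 0.5]
grip_width: -0.0
gripper_force: 0.0
t 0.9 pos [ 429.2 -209.   231.1] sorter [-192.9 -160.9] F [ 1.1 -0.7  0.5] w -0.0
shift tool mm [ 296.8 -202.5  111.1] turn opts [-1.000e-02  1.000e-02  1.975e+01] [-2.0000e-02 -2.0000e-02 -1.6025e+02] q6 2.07
```

```bash
python3 -m inch '[{"turn":[0,0,-8.5],"slide":[0,0,0],"fingers":-1},{"turn":[0,0,-8.5],"slide":[0,0,0],"fingers":-1},{"turn":[0,0,-8.5],"slide":[0,0,0],"fingers":-1},{"turn":[0,0,-8.5],"slide":[0,0,0],"fingers":-1},{"turn":[0,0,-8.5],"slide":[0,0,0],"fingers":-1},{"turn":[0,0,-8.5],"slide":[0,0,0],"fingers":-1},{"turn":[0,0,-8.5],"slide":[0,0,0],"fingers":-1},{"turn":[0,0,-8.5],"slide":[0,0,0],"fingers":-1}]' >/dev/null;  python3 -m inch '[{"turn":[0,0,-8.5],"slide":[0,0,0],"fingers":-1},{"turn":[0,0,-8.5],"slide":[0,0,0],"fingers":-1},{"turn":[0,0,-8.5],"slide":[0,0,0],"fingers":-1},{"turn":[0,0,-8.5],"slide":[0,0,0],"fingers":-1},{"turn":[0,0,-8.5],"slide":[0,0,0],"fingers":-1},{"turn":[0,0,-8.5],"slide":[0,0,0],"fingers":-1},{"turn":[0,0,-8.5],"slide":[0,0,0],"fingers":-1},{"turn":[0,0,-8.5],"slide":[0,0,0],"fingers":-1}]' >/dev/null; python3 -m inch '[{"turn":[0,0,-8.5],"slide":[0,0,0],"fingers":-1},{"turn":[0,0,-8.5],"slide":[0,0,0],"fingers":-1},{"turn":[0,0,-7.2],"slide":[0,0,0],"fingers":-1},{"turn":[0,0,0],"slide":[0,0,0],"fingers":-1}]';  python3 -c "
from h import *
to((18,134),120)"
```

```text
time_s: 2.9
tool_pos: [428.5, -210.6, 230.9]
tool_rot: [0.158, -3.137, -0.001]
contact_force: [0.8, 0.3, -0.9]
grip_width: -0.0
gripper_force: 0.0
t 2.9 pos [ 428.5 -210.6  230.9] sorter [-193.7 -162.5] F [ 0.8  0.3 -0.9] w -0.0
shift tool mm [-211.7  296.5  111. ] turn opts [-6.0000e-02 -5.0000e-02  1.7998e+02] [ 0.03 -0.04 -0.02] q6 -0.73
```

```bash
python3 -m inch '[{"turn":[0,0,0],"slide":[-0.0265,0.037,0.0125],"fingers":-1},{"turn":[0,0,0],"slide":[-0.0265,0.037,0.0125],"fingers":-1},{"turn":[0,0,0],"slide":[-0.0265,0.037,0.0125],"fingers":-1},{"turn":[0,0,0],"slide":[-0.0265,0.037,0.0125],"fingers":-1},{"turn":[0,0,0],"slide":[-0.0265,0.037,0.0125],"fingers":-1},{"turn":[0,0,0],"slide":[-0.0265,0.037,0.0125],"fingers":-1},{"turn":[0,0,0],"slide":[-0.0265,0.037,0.0125],"fingers":-1},{"turn":[0,0,0],"slide":[-0.0265,0.037,0.0125],"fingers":-1}]' >/dev/null; python3 -m inch '[{"turn":[0,0,0],"slide":[0,0,0],"fingers":-1},{"turn":[0,0,0],"slide":[0,0,0],"fingers":-1},{"turn":[0,0,0],"slide":[0,0,0],"fingers":-1}]';  python3 -c "
from h import *
to((18,134),60)
from rig import cams
import cv2
m=cams.camera_model('wrist');cv2.imwrite('pics/w1.png',cams.snapshot('wrist')[:,:,::-1]);np.savez('w1.npz',**m)
print(m)"
```

```text
time_s: 4.0
tool_pos: [609.6, 104.3, 131.3]
tool_rot: [0.154, -3.137, 0.001]
contact_force: [0.5, -0.3, -1.0]
grip_width: 0.3
gripper_force: 0.0
t 4.0 pos [609.6 104.3 131.3] sorter [ 18.2 132.5] F [ 0.5 -0.3 -1. ] w 0.3
shift tool mm [ 0.1  1.5 71.3] turn opts [-6.0000e-02  4.0000e-02  1.7985e+02] [-0.02 -0.04 -0.15] q6 -0.06
{'mtx': array([[357.37342602,   0.        , 314.28813496],
       [  0.        , 357.37342602, 236.21533472],
       [  0.        ,   0.        ,   1.        ]]), 'extrinsics': array([[-9.77809170e-02,  9.95206955e-01, -1.41728908e-03,
        -4.34680698e+01],
       [ 9.44696102e-01,  9.32658820e-02,  3.14405392e-01,
        -5.94393560e+02],
       [ 3.13030617e-01,  2.94039400e-02, -9.49287755e-01,
         9.13465214e+01],
       [ 0.00000000e+00,  0.00000000e+00,  0.00000000e+00,
         1.00000000e+00]])}
```

View pics/w1.png

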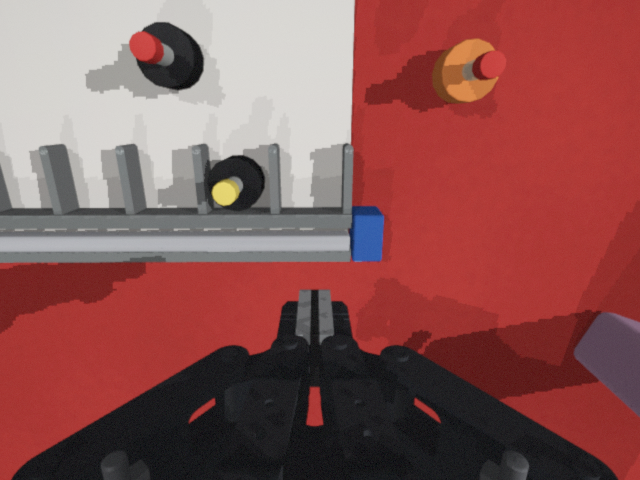

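The wrist view shows the bar's blue end at (351,242), the blue block at (368,234), the red cap at (147,46) and the yellow cap at (226,191). I'll check these against the fit.

```bash
python3 -c "
from h import *
m=np.load('w1.npz')
for a,z in[((351,242),40),((147,46),57),((226,191),57),((354,45),5),((368,250),30),((352,213),25)]:print(a,w2s(P,ray(m,a,z)).round(1))"
```

```text
(351, 242) [ 18.4 157.3]
(147, 46) [-100.5   41.4]
(226, 191) [-20.8  77.9]
(354, 45) [-109.6  158.9]
(368, 250) [ 28.1 170.9]
(352, 213) [  1.7 159. ]
```

```bash
python3 -m inch '[{"turn":[0,0,0],"slide":[0,0.001,0.035],"fingers":-1},{"turn":[0,0,0],"slide":[0,0,0.035],"fingers":-1},{"turn":[0,0,0],"slide":[0,0,0.015],"fingers":-1},{"turn":[0,0,0],"slide":[0,0,0.003],"fingers":-1},{"turn":[0,0,0],"slide":[0,0,0],"fingers":-1},{"turn":[0,0,0],"slide":[0,0,0],"fingers":-1}]';  python3 -c "
from h import *
to((18,134),36.5)"
```

```text
time_s: 4.65
tool_pos: [611.1, 105.3, 45.1]
tool_rot: [-0.155, 3.135, -0.0]
contact_force: [0.4, -0.1, 0.3]
grip_width: 0.0
gripper_force: 0.0
t 4.65 pos [611.1 105.3  45.1] sorter [ 19.8 133.4] F [ 0.4 -0.1  0.3] w 0.0
shift tool mm [1.8 0.6 8.6] turn opts [2.5000e-01 3.0000e-02 1.7989e+02] [-0.02  0.16 -0.11] q6 -0.06
```

```bash
python3 -m inch '[{"turn":[0,0,0],"slide":[0.001,0,0.004],"fingers":-1},{"turn":[0,0,0],"slide":[0,0,0.002],"fingers":-1},{"turn":[0,0,0],"slide":[0,0,0.002],"fingers":-1},{"turn":[0,0,0],"slide":[0,0,0],"fingers":-1},{"turn":[0,0,0],"slide":[0,0,0],"fingers":-1}]';  python3 -c "
from h import *
to((18,134),36.5)"
```

```text
time_s: 5.15
tool_pos: [609.9, 105.7, 35.9]
tool_rot: [-0.157, 3.136, -0.001]
contact_force: [0.7, -0.0, 3.1]
grip_width: 0.0
gripper_force: 1.5
t 5.15 pos [609.9 105.7  35.9] sorter [ 18.6 133.9] F [ 0.7 -0.   3.1] w 0.0
shift tool mm [ 0.6  0.1 -0.6] turn opts [1.6000e-01 6.0000e-02 1.7996e+02] [-0.04  0.1  -0.04] q6 -0.06
```

```bash
python3 -m inch '[{"turn":[0,0,0],"slide":[0,-0.008,0],"fingers":-1},{"turn":[0,0,0],"slide":[0,-0.008,0],"fingers":-1},{"turn":[0,0,0],"slide":[0,-0.008,0],"fingers":-1},{"turn":[0,0,0],"slide":[0,-0.008,0],"fingers":-1},{"turn":[0,0,0],"slide":[0,-0.008,0],"fingers":-1},{"turn":[0,0,0],"slide":[0,-0.008,0],"fingers":-1},{"turn":[0,0,0],"slide":[0,-0.008,0],"fingers":-1}]';  python3 -c "
from h import *
to((18,26),36.5)"
```

```text
time_s: 5.85
tool_pos: [614.6, 49.3, 35.2]
tool_rot: [0.157, -3.138, -0.0]
contact_force: [-0.1, 2.4, 2.8]
grip_width: 0.1
gripper_force: 1.7
t 5.85 pos [614.6  49.3  35.2] sorter [17.6 77.4] F [-0.1  2.4  2.8] w 0.1
shift tool mm [ -0.5 -51.4  -1.3] turn opts [-1.0000e-02 -0.0000e+00  1.7995e+02] [ 0.   -0.01 -0.05] q6 -0.15
```

```bash
python3 -m inch '[{"turn":[0,0,0],"slide":[0,-0.008,-0.0005],"fingers":-1},{"turn":[0,0,0],"slide":[0,-0.008,0],"fingers":-1},{"turn":[0,0,0],"slide":[0,-0.008,0],"fingers":-1},{"turn":[0,0,0],"slide":[0,-0.008,0],"fingers":-1},{"turn":[0,0,0],"slide":[0,-0.008,0],"fingers":-1},{"turn":[0,0,0],"slide":[0,-0.008,0],"fingers":-1},{"turn":[0,0,0],"slide":[0,-0.002,0],"fingers":-1},{"turn":[0,0,0],"slide":[0,0,0],"fingers":-1}]';  python3 -c "
from h import *
to((18,26),36.5)"
```

```text
time_s: 6.65
tool_pos: [619.7, -0.7, 35.8]
tool_rot: [-0.156, 3.138, -0.002]
contact_force: [0.0, -0.7, 3.9]
grip_width: -0.1
gripper_force: 1.6
t 6.65 pos [619.7  -0.7  35.8] sorter [17.7 27.1] F [ 0.  -0.7  3.9] w -0.1
shift tool mm [-0.3 -1.1 -0.7] turn opts [-0.0000e+00  1.3000e-01  1.7991e+02] [-0.08 -0.   -0.09] q6 -0.23
```

```bash
python3 -m inch '[{"turn":[0,0,0],"slide":[0,0,0],"fingers":-1},{"turn":[0,0,0],"slide":[0,0,-0.04],"fingers":-1},{"turn":[0,0,0],"slide":[0,0,-0.045],"fingers":-1},{"turn":[0,0,0],"slide":[0.041,0.0035,0],"fingers":-0.44},{"turn":[0,0,0],"slide":[0.041,0.0035,0],"fingers":-0.44},{"turn":[0,0,0],"slide":[0.041,0.0035,0],"fingers":-0.44},{"turn":[0,0,0],"slide":[0.041,0.0035,0],"fingers":-0.44},{"turn":[0,0,0],"slide":[0,0,0],"fingers":-0.44}]'; python3 -m inch '[{"turn":[0,0,0],"slide":[0,0,0],"fingers":-0.44},{"turn":[0,0,0],"slide":[0,0,0],"fingers":-0.44}]';  python3 -c "
from h import *
to((-146,40.5),14)
from rig import cams
import cv2
m=cams.camera_model('wrist');cv2.imwrite('pics/w2.png',cams.snapshot('wrist')[:,:,::-1]);np.savez('w2.npz',**m)
t=cams.camera_model('top')
print([w2s(P,ray(t,a,10)).round() for a in((283,318),(338,326))])"
```

```text
time_s: 7.45
tool_pos: [447.2, -0.9, 119.0]
tool_rot: [0.157, -3.129, -0.002]
contact_force: [0.6, 0.2, -0.8]
grip_width: 24.2
gripper_force: 0.0
time_s: 7.65
tool_pos: [456.4, -2.3, 121.1]
tool_rot: [-0.158, 3.136, -0.001]
contact_force: [0.2, -0.3, -0.4]
grip_width: 23.8
gripper_force: 0.0
t 7.65 pos [456.4  -2.3 121.1] sorter [-145.    41.9] F [ 0.2 -0.3 -0.4] w 23.8
shift tool mm [  1.2  -1.4 107.1] turn opts [1.6000e-01 7.0000e-02 1.7997e+02] [-0.04  0.1  -0.03] q6 -0.28
[array([-212.,  105.]), array([-226.,  -11.])]
```

View pics/w2.png

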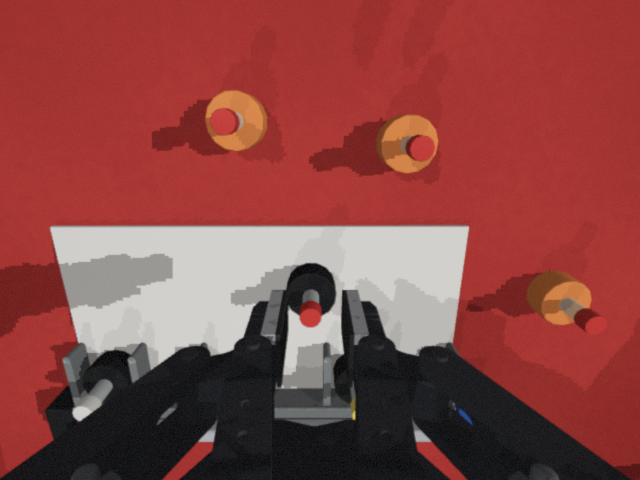

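```bash
python3 -c "
from h import *
m=np.load('w2.npz');print(w2s(P,ray(m,(311,316),57)).round(1))"; python3 -m inch '[{"turn":[0,0,0],"slide":[0.001,-0.001,0.045],"fingers":-0.44},{"turn":[0,0,0],"slide":[0,0,0.045],"fingers":-0.44},{"turn":[0,0,0],"slide":[0,0,0.014],"fingers":-0.44},{"turn":[0,0,0],"slide":[0,0,0.005],"fingers":-0.44},{"turn":[0,0,0],"slide":[0,0,0],"fingers":-0.44},{"turn":[0,0,0],"slide":[0,0,0],"fingers":-0.44}]';  python3 -c "
from h import *
to((-105-25.7,40.5),11)"
```

```text
[-102.6   39.1]
time_s: 8.3
tool_pos: [455.7, -3.4, 12.6]
tool_rot: [-0.157, 3.136, -0.001]
contact_force: [0.6, 0.2, -0.2]
grip_width: 24.4
gripper_force: 0.0
t 8.3 pos [455.7  -3.4  12.6] sorter [-145.8   40.9] F [ 0.6  0.2 -0.2] w 24.4
shift tool mm [-15.1  -0.4   1.7] turn opts [1.6000e-01 6.0000e-02 1.7997e+02] [-0.04  0.1  -0.03] q6 -0.28
```

```bash
python3 -m inch '[{"turn":[0,0,0],"slide":[-0.006,-0.001,0],"fingers":-0.44},{"turn":[0,0,0],"slide":[-0.006,0,0],"fingers":-0.44},{"turn":[0,0,0],"slide":[-0.005,0,0],"fingers":-0.44},{"turn":[0,0,0],"slide":[-0.004,0,0],"fingers":-0.44},{"turn":[0,0,0],"slide":[-0.004,-0.001,0],"fingers":-0.44},{"turn":[0,0,0],"slide":[-0.004,-0.0015,0],"fingers":-0.44},{"turn":[0,0,0],"slide":[-0.004,-0.0015,0],"fingers":-0.44},{"turn":[0,0,0],"slide":[-0.004,-0.0015,0],"fingers":-0.44}]' | tail -3;python3 -m inch '[{"turn":[0,0,0],"slide":[-0.004,-0.0015,0],"fingers":-0.44},{"turn":[0,0,0],"slide":[-0.004,-0.0015,0],"fingers":-0.44},{"turn":[0,0,0],"slide":[0,0,0],"fingers":-0.44}]' ;  python3 -c "
from h import *
to((-69,26),12)
from rig import cams
import cv2
m=cams.camera_model('wrist');i=cams.snapshot('wrist')[:,:,::-1];cv2.imwrite('pics/w3.png',i);np.savez('w3.npz',**m)"
```

```text
contact_force: [-1.9, 0.3, 0.7]
grip_width: 24.1
gripper_force: 1.4
time_s: 9.4
tool_pos: [501.1, -8.5, 11.9]
tool_rot: [-0.157, 3.136, -0.001]
contact_force: [-0.0, 0.5, 0.3]
grip_width: 24.1
gripper_force: 0.0
t 9.4 pos [501.1  -8.5  11.9] sorter [-101.1   31.2] F [-0.   0.5  0.3] w 24.1
shift tool mm [-32.1  -5.2  -0.1] turn opts [1.3000e-01 6.0000e-02 1.7995e+02] [-0.04  0.08 -0.05] q6 -0.28
```

View pics/w3.png

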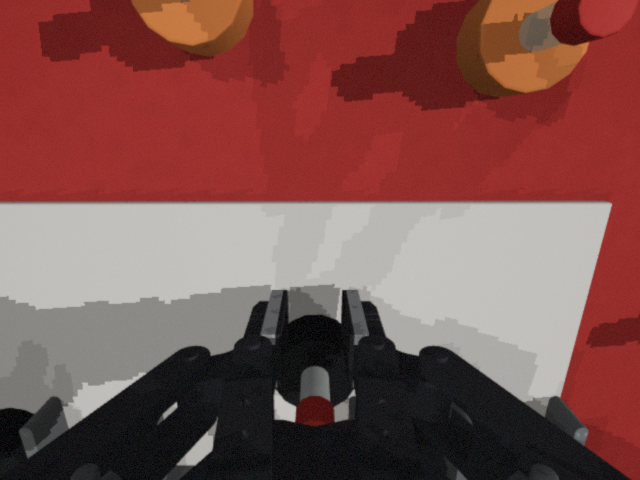

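The red cap at (315,410) is centred in the V between the fingers, and the carrier stands upright. I'll keep pushing into the mouth of the gap.

```bash
python3 -m inch '[{"turn":[0,0,0],"slide":[-0.004,-0.0015,0],"fingers":-0.44},{"turn":[0,0,0],"slide":[-0.004,-0.0015,0],"fingers":-0.44},{"turn":[0,0,0],"slide":[-0.004,-0.0015,0],"fingers":-0.44},{"turn":[0,0,0],"slide":[-0.004,-0.0007,0],"fingers":-0.44},{"turn":[0,0,0],"slide":[-0.004,0,0],"fingers":-0.44},{"turn":[0,0,0],"slide":[-0.004,0,0],"fingers":-0.44},{"turn":[0,0,0],"slide":[-0.004,0,0],"fingers":-0.44},{"turn":[0,0,0],"slide":[-0.002,0,0],"fingers":-0.44}]' | grep force;python3 -m inch '[{"turn":[0,0,0],"slide":[0,0,0],"fingers":-0.44},{"turn":[0,0,0],"slide":[0,0,0],"fingers":-0.44}]' ;  python3 -c "
from h import *
to((-69,26),12)
from rig import cams
import cv2
m=cams.camera_model('top');i=cams.snapshot('top')[:,:,::-1][190:310,240:440]
cv2.imwrite('pics/t2.png',cv2.resize(i,(800,480),interpolation=cv2.INTER_CUBIC))"
```

```text
contact_force: [-1.0, -0.0, -0.7]
gripper_force: 0.5
time_s: 10.45
tool_pos: [530.5, -10.3, 11.9]
tool_rot: [-0.157, 3.137, -0.0]
contact_force: [0.1, -0.7, -0.4]
grip_width: 23.8
gripper_force: 0.0
t 10.45 pos [530.5 -10.3  11.9] sorter [-72.1  26.5] F [ 0.1 -0.7 -0.4] w 23.8
shift tool mm [-3.1 -0.5 -0.1] turn opts [5.0000e-02 1.0000e-02 1.7997e+02] [-0.01  0.03 -0.03] q6 -0.27
```

View pics/t2.png

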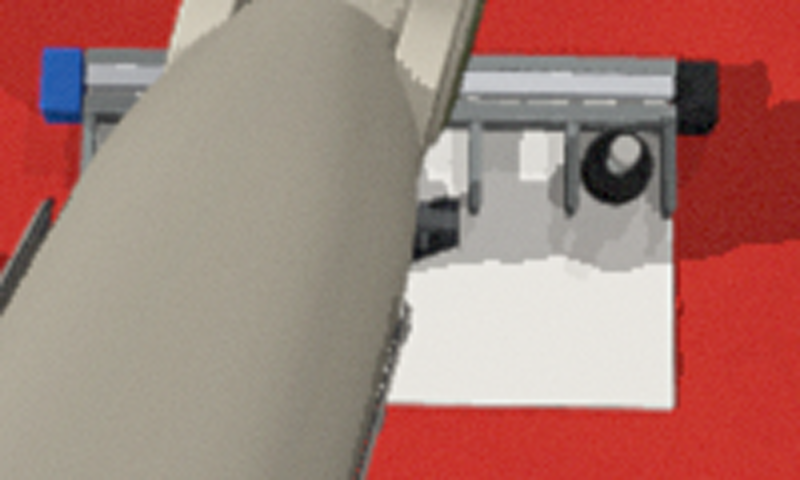

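```bash
python3 -m inch '[{"turn":[0,0,0],"slide":[0.01,0,0],"fingers":-0.44},{"turn":[0,0,0],"slide":[0.01,-0.0005,0],"fingers":-0.44},{"turn":[0,0,0],"slide":[0,0,0],"fingers":-1},{"turn":[0,0,0],"slide":[0,0,0],"fingers":-1},{"turn":[0,0,0],"slide":[0,0,0],"fingers":-1},{"turn":[0,0,0],"slide":[0,0,0],"fingers":-1}]' | grep width; python3 -m inch '[{"turn":[0,0,0],"slide":[-0.005,0,0],"fingers":-1},{"turn":[0,0,0],"slide":[-0.005,0,0],"fingers":-1},{"turn":[0,0,0],"slide":[-0.005,0,0],"fingers":-1},{"turn":[0,0,0],"slide":[-0.005,0,0],"fingers":-1},{"turn":[0,0,0],"slide":[-0.005,0,0],"fingers":-1},{"turn":[0,0,0],"slide":[-0.005,0,0],"fingers":-1},{"turn":[0,0,0],"slide":[0,0,0],"fingers":-1}]';  python3 -c "
from h import *
to((-50,26),12)"
```

```text
grip_width: -0.1
time_s: 11.8
tool_pos: [541.4, -9.8, 11.8]
tool_rot: [-0.158, 3.136, -0.0]
contact_force: [-0.5, -0.6, 0.3]
grip_width: -0.3
gripper_force: 0.0
t 11.8 pos [541.4  -9.8  11.8] sorter [-61.2  25.9] F [-0.5 -0.6  0.3] w -0.3
shift tool mm [-11.2   0.1  -0.2] turn opts [1.0000e-01 2.0000e-02 1.7997e+02] [-0.02  0.06 -0.03] q6 -0.27
```

Now the last 12 mm, in small steps while watching the force.

```bash
for i in 1; do python3 -m inch '[{"turn":[0,0,0],"slide":[-0.003,0,0],"fingers":-1},{"turn":[0,0,0],"slide":[-0.003,0,0],"fingers":-1},{"turn":[0,0,0],"slide":[-0.002,0,0],"fingers":-1},{"turn":[0,0,0],"slide":[-0.001,0,0],"fingers":-1},{"turn":[0,0,0],"slide":[0,0,0],"fingers":-1}]'|grep force; python3 -m inch '[{"turn":[0,0,0],"slide":[-0.001,0,0],"fingers":-1},{"turn":[0,0,0],"slide":[0,0,0],"fingers":-1}]'|grep contact;  python3 -m inch '[{"turn":[0,0,0],"slide":[-0.001,0,0],"fingers":-1},{"turn":[0,0,0],"slide":[0,0,0],"fingers":-1}]'|grep contact; done; python3 -c "
from h import *
to((-50,26),12)"
```

```text
contact_force: [-0.3, 0.0, -0.1]
gripper_force: 0.0
contact_force: [-1.9, -0.7, 0.9]
contact_force: [-1.3, -0.9, 0.5]
t 12.7 pos [551.2  -8.7  11.8] sorter [-51.3  26. ] F [-1.3 -0.9  0.5] w -0.1
shift tool mm [-1.3  0.  -0.2] turn opts [1.0000e-02 1.0000e-02 1.7996e+02] [-0.    0.   -0.04] q6 -0.26
```

```bash
for i in 1; do python3 -m inch '[{"turn":[0,0,0],"slide":[-0.001,0,0],"fingers":-1},{"turn":[0,0,0],"slide":[0,0,0],"fingers":-1}]'|grep contact; python3 -m inch '[{"turn":[0,0,0],"slide":[-0.001,0,0],"fingers":-1},{"turn":[0,0,0],"slide":[0,0,0],"fingers":-1}]'|grep contact;  python3 -m inch '[{"turn":[0,0,0],"slide":[-0.001,0,0],"fingers":-1},{"turn":[0,0,0],"slide":[0,0,0],"fingers":-1}]'|grep contact; done; python3 -c "
from h import *
to((-50,26),12)"
```

```text
contact_force: [-0.1, -0.4, 1.0]
contact_force: [-0.9, 0.8, 0.3]
contact_force: [-1.1, 0.4, 0.3]
t 13.3 pos [554.4  -8.4  11.8] sorter [-48.1  26. ] F [-1.1  0.4  0.3] w 0.2
shift tool mm [ 1.9  0.  -0.2] turn opts [3.0000e-02 1.0000e-02 1.7996e+02] [-0.01  0.02 -0.04] q6 -0.26
```

```bash
for i in 1; do python3 -m inch '[{"turn":[0,0,0],"slide":[-0.001,0,0],"fingers":-1},{"turn":[0,0,0],"slide":[0,0,0],"fingers":-1}]'|grep contact; python3 -m inch '[{"turn":[0,0,0],"slide":[-0.001,0,0],"fingers":-1},{"turn":[0,0,0],"slide":[0,0,0],"fingers":-1}]'|grep contact;  done; python3 -c "
from h import *
to((-50,26),12)
from rig import cams
import cv2
i=cams.snapshot('scene')[:,:,::-1][200:340,230:430]
cv2.imwrite('pics/s2.png',cv2.resize(i,(800,560),interpolation=cv2.INTER_CUBIC))"
```

```text
contact_force: [-1.4, -0.9, 0.5]
contact_force: [-2.0, -0.2, 0.1]
t 13.7 pos [556.3  -8.2  11.8] sorter [-46.2  26. ] F [-2.  -0.2  0.1] w -0.1
shift tool mm [ 3.8  0.  -0.2] turn opts [2.0000e-02 1.0000e-02 1.7996e+02] [-0.01  0.01 -0.04] q6 -0.26
```

View pics/s2.png

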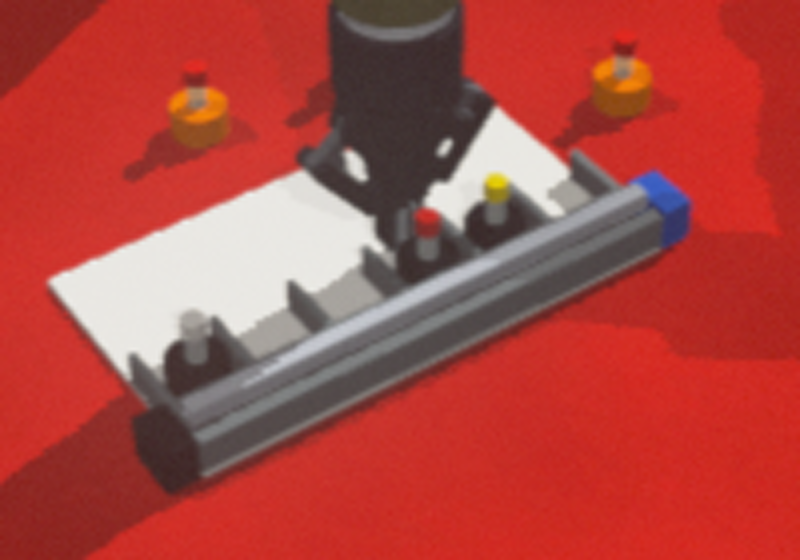

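The red carrier is in the gap beside yellow, which is the third. The cap tops are at crop (427,213) for red, (497,182) for yellow and (194,316) for white.

```bash
python3 -c "
from h import *
from rig import cams
m=cams.camera_model('scene')
for a in((427,213),(497,182),(194,316)):print(w2s(P,ray(m,(230+a[0]/4-.4,200+a[1]/4-.4),57)).round(1))"; for i in 1; do python3 -m inch '[{"turn":[0,0,0],"slide":[-0.001,0,0],"fingers":-1},{"turn":[0,0,0],"slide":[0,0,0],"fingers":-1}]'|grep contact; python3 -m inch '[{"turn":[0,0,0],"slide":[-0.001,0,0],"fingers":-1},{"turn":[0,0,0],"slide":[0,0,0],"fingers":-1}]'|grep contact;  done
```

```text
[-17.2  25.9]
[-16.4  75.3]
[ -19.8 -127.3]
contact_force: [-5.1, -1.2, 3.2]
contact_force: [-7.6, -1.5, 6.2]
```

The force rising to 7.6 N shows the carrier is against the stop. I'll back off, lift clear and check.

```bash
python3 -m inch '[{"turn":[0,0,0],"slide":[0.005,0,0],"fingers":-1},{"turn":[0,0,0],"slide":[0.02,0,0],"fingers":-1},{"turn":[0,0,0],"slide":[0.02,0,0],"fingers":-1},{"turn":[0,0,0],"slide":[0.02,0,-0.02],"fingers":-1},{"turn":[0,0,0],"slide":[0,0,-0.045],"fingers":-1},{"turn":[0,0,0],"slide":[0,0,-0.045],"fingers":-1},{"turn":[0,0,0],"slide":[0,0,0],"fingers":-1},{"turn":[0,0,0],"slide":[0,0,0],"fingers":-1}]'; python3 -c "
from rig import cams
import cv2
from h import *
m=cams.camera_model('wrist');np.savez('w4.npz',**m)
i=cams.snapshot('scene')[:,:,::-1][200:340,230:430]
cv2.imwrite('pics/s3.png',cv2.resize(i,(800,560),interpolation=cv2.INTER_CUBIC))"
```

```text
time_s: 14.95
tool_pos: [495.4, -14.8, 123.4]
tool_rot: [-0.157, 3.132, -0.002]
contact_force: [-0.6, -0.5, -1.0]
grip_width: 0.2
gripper_force: 0.0
```

View pics/s3.png

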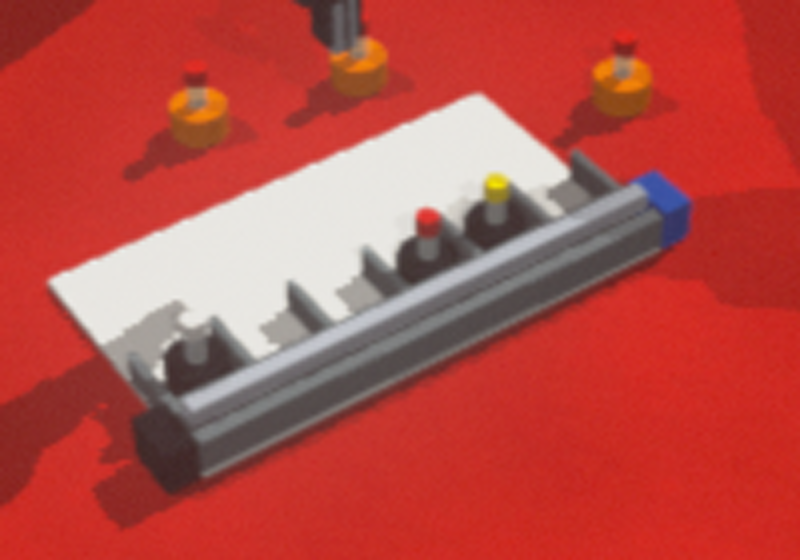

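The red carrier stands upright and home, with its cap at (427,215), and the yellow and white ones haven't moved. The bar is up and the tool is clear.

```bash
python3 -c "
from rig import workorder
print(workorder.close_job())"
```

```text
the job is handed in; nothing more can be done
None
```

The fingertip ran along the bar from the blue end to the third gap, the red-capped carrier was then pushed home against the stop there, and the job is handed in (about 15 of 61 s used; no verdict was shown).

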